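# Set out the condiments and the candle on a porch dinner table

### The arm

A 6-joint arm with a two-finger parallel gripper is mounted at the origin on the work surface. World frame = base frame: x ahead of the robot, y to its left, z up, the work surface at z = 0. Lengths are in m, angles in rad, forces in N, time in s.
With the tool pointing down it reaches from about 0.4 to 0.825 m from the base axis. Payload 7 kg.
Tool frame: the origin (TCP) lies at the very end of the fingers, on their centre line; the grasp point (between the pads) lies 19 mm behind it; z points along the fingers, y is the line along which they close (so a half turn about z gives the same grasp; the last joint's range is limited). The gripper opens to 88 mm and grips with 3 to 60 N. Pads are 19 mm wide; open, the fingers measure 130 mm over their backs; the gripper's body (78 mm by 193 mm) begins 47 mm behind the grasp point.
Start: joints at [-0.905, 0.359, 0.012, 0, -1.224, -0.288], TCP at [0.249, -0.627, 0.227] pointing down, gripper open.
Joint ranges: [-3.07, 3.07], [-1.43, 2.12], [-1.02, 1.25], [-3.03, 1.67], [-3.05, -0], [-3.03, 3.03]. Speed limits (rad/s): [2.39, 2.39, 3.01, 3.14, 3.14, 3.14].

### API

Orientations are given as [roll, pitch, yaw] about the fixed x, y, z axes, in that order (R = Rz(yaw) Ry(pitch) Rx(roll)).
In Python, from station import arm, grab_frame gives the robot as it stands.
- The arm moves only by the tool jog_arm, never from a script. Its argument "deltas" is a list that holds one entry, the list of rows, each a list of 4 numbers: the shift along the tool's x, y, z in units of 60 mm (1.0 is 60 mm), then the turn about the tool's z in units of 5 degrees (1.0 is 5 degrees). A call has 1 to 8 rows; each row is the pose to reach, as a shift and turn from the pose commanded when the call began, along the tool's axes at that moment; what a row does not reach only later rows make up. A row lasts 1/8 s, in which the tool goes at most 62.5 mm and 10.7 degrees, less where a joint would pass 70% of its speed; a pose out of reach is approached as far as the arm can. A call with a gripper value outside its range is refused whole. "grip" is the finger opening in mm, from 0 to 87.6, set as the call begins (left out, the last holds). The fingers move at their own pace and stop on an object; "squeeze" is the grip in N (left out, the last holds). Time passes only in rows, so rows that repeat a pose let the fingers close. It gives the time, the measured TCP pose, the force, the opening and the grip force at its end, in the units of the state.
- arm.get_state(): the state, without advancing time (a new reading comes with each control period).
- grab_frame(name): name is "scene" or "side" or "wrist"; returns a dict with "img" (480x640x3 uint8, red, green, blue), "vfov" (degrees; the focal length in pixels is half the picture's height over the tangent of half this angle, whatever the lens; pixels are square), "cx", "cy" (the principal point, pixels), "dist_coeffs" ([k1, k2, p1, p2, k3] as OpenCV has them; the pictures are not rectified), "xyz" and "rotation" of the camera in the world. Camera axes: x right, y down, z forward; pixel columns grow to the right and rows downward; lengths in m; the calibration is good to about 2 mm. A picture is of the moment at which its call begins. There is no depth.
- arm.job_done(): hands the job in; it is judged then, once.
The state is a dict: "t": time; "q": joint angles; "qd": joint speeds; "joint_efforts": joint torques, N m; "eef_pos": TCP position; "ee_rot": TCP orientation; "force": force on the tool from outside, world axes, zero at the start; "moment": the same for the moment, N m; "width": finger opening in m; "gripper_force": force on a finger pad.
Only numpy, scipy, OpenCV 4.12 (cv2) and the standard library are available. Lean on these libraries where they do the work, as an engineer would, in place of code of your own. Each camera call takes 0.05 s, during which the arm holds its last target. There are 200 camera calls.

### The job

Set out the table, with left and right as the robot sees them: stand the white ramekin in the middle of the rectangular platter, the salt shaker on the platter midway between the ramekin and the platter's left end, and the pepper mill midway between the ramekin and its right end, all three in one line along the platter's middle. Lay the small wooden coaster flat on the dark plank, midway between the jug and the vase and lengthwise along the plank, and stand the candle glass upright on the middle of the coaster. Leave the jug and the vase standing where they are.

Things in the scene. Friction and masses are not known exactly. Their poses are not given: they have to be found in the camera images.
- platter: White ceramic rectangular platter, fixed: 150 (x) by 270 (y) mm, floor 6 mm thick, rim 6 mm wide and 18 mm high. Its length lies roughly left to right. Origin: centre of its underside, on the table; y along its length to the robot's left, x away from the robot, z up. The midway places are 80 mm from its centre.
- plank: Thin dark wooden serving plank, fixed: 100 (x) by 330 (y) mm, 6 mm thick, lying roughly left to right, nearer or farther than the platter, with jug and vase towards its ends. Origin: centre of its underside, on the table; y along its length to the robot's left, x away from the robot, z up. Its centre is midway between jug and vase.
- jug: Amber glass jug with black stopper, 84 mm diameter, 170 mm high, about 1.3 kg, loose, standing on the plank 120 mm from its centre, left or right. Origin: centre of its underside; z up. Not to be moved.
- vase: White ceramic bud vase with two small flowers, 64 mm diameter, 125 mm high (flowers, look only, to 171 mm), loose, standing on the plank 120 mm from its centre, towards the other end than the jug. Origin: centre of its underside; z up. Not to be moved.
- coaster: Loose oblong coaster of light wood, 56 (x) by 84 (y) by 16 (z) mm, about 50 g, lying flat on the table at any yaw. Origin: centre of its underside; y along its length, z up.
- candle: Loose clear straight-sided candle glass, 54 mm diameter, 62 mm high, wall 4 mm, nearly filled by a white candle (43 mm diameter, its top 18 mm below the rim), about 150 g. Stands upright on the table. Origin: centre of its underside; z up.
- ramekin: Loose white ceramic ramekin, straight-sided and open, empty, 60 mm diameter, 38 mm high, wall 4 mm, about 140 g. Stands upright on the table. Origin: centre of its underside; z up.
- shaker: Loose salt shaker: white ceramic cylinder 40 mm diameter to 46 mm height, steel domed cap 36 mm diameter to 62 mm, about 120 g. Stands upright on the table. Origin: centre of its underside; z up.
- mill: Loose wooden pepper mill, 108 mm high: foot 48 mm diameter, waist 36 mm at 45 mm height, head a cylinder 42 mm diameter from 68 to 98 mm height (the place to grip), 12 mm steel nut on top; about 180 g. Stands upright on the table. Origin: centre of its underside; z up.

How it is judged:
By the outcome, as a careful person would: the job done as asked, in the order asked, and still so for the second after the job is handed in, with the robot touching nothing.
It also fails if it takes over 134 s, if anything falls off the work surface, if the arm or the gripper's body presses on something with over 40 N, if the wrist force passes 120 N, or if a joint passes its speed limit or range.

## Working session

There is one attempt and no reset: what is moved stays moved. The work goes in short steps, Python scripts to look and compute and a tool call to move; the robot and the scene stay as the last step left them, time stands still between calls to the robot, and variables do not carry over. Pictures are saved under pics/ and viewed, at most 14 in all, crops included, and the job is handed in when it is done.

Besides the shell and the picture viewer there is one more tool, called in YAML: its name, and indented under it one key for each argument. jog_arm: Moves the arm, as the interface text tells. Its arguments: {"type":"object","properties":{"deltas":{"type":"array"},"grip":{"type":"number"},"squeeze":{"type":"number"}},"required":["deltas"]}

```bash
mkdir -p pics; ls
python3 - <<'E'
from station import arm, grab_frame
import cv2
s=arm.get_state();print({k:(v if not hasattr(v,'round') else v) for k,v in s.items()})
for n in ["scene","side","wrist"]:
    f=grab_frame(n);cv2.imwrite(f"pics/{n}0.png",f["img"][:,:,::-1])
    print(n,f["vfov"],f["cx"],f["cy"],f["dist_coeffs"],f["xyz"],f["rotation"])
E
```

```text
pics
{'t': 0.0, 'q': array([-9.04909040e-01,  3.59394181e-01,  1.10761302e-02, -3.41577490e-04,
       -1.22410943e+00, -2.88096149e-01]), 'qd': array([ 3.42570075e-05, -9.77149772e-04,  7.94203051e-04, -7.51327277e-04,
       -1.61482470e-03, -1.28030630e-03]), 'joint_efforts': array([ 1.71690886e-04, -5.82726896e+01,  2.93071944e+01,  6.99730530e+00,
        7.13380767e-03, -1.41948622e-04]), 'eef_pos': array([ 0.24877841, -0.62696188,  0.22562704]), 'ee_rot': array([ 3.13993749e+00, -1.55627152e-04, -2.76391771e+00]), 'force': array([-0.41335508,  0.35474544, -0.21073591]), 'moment': array([-0.00919101, -0.00699693,  0.00410108]), 'gripper_force': 0.0, 'width': 0.08765174233827774}
scene 54.22464176984536 323.7161620894412 236.75083753916965 [0.01339374 0.         0.         0.         0.        ] [ 1.03779062 -0.24503716  1.01682512] [-2.61780596  0.01420214  1.11462885]
side 43.238159246165765 308.80860555776275 231.28763371427797 [-0.02339682  0.          0.          0.          0.        ] [-0.03056351  0.8927862   0.87374995] [-2.25688953 -0.00586698 -2.57996062]
wrist 69.73378435724484 319.2736739887679 243.41307548197116 [-0.04088985  0.          0.          0.          0.        ] [ 0.18660428 -0.65315292  0.38444958] [ 2.88641067e+00 -1.14065640e-03  1.94858534e+00]
```

View pics/scene0.png

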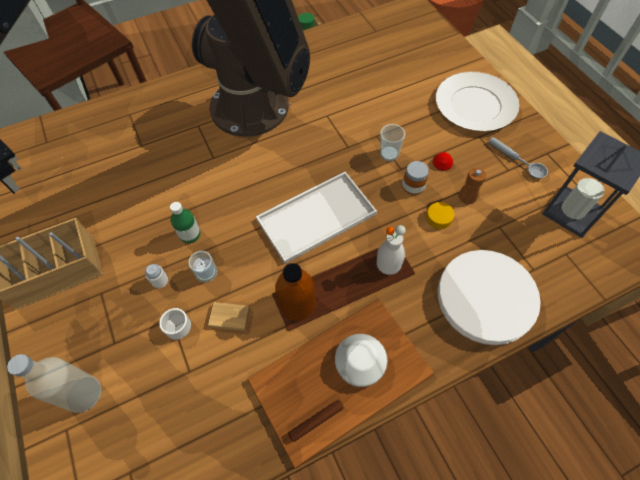

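View pics/side0.png

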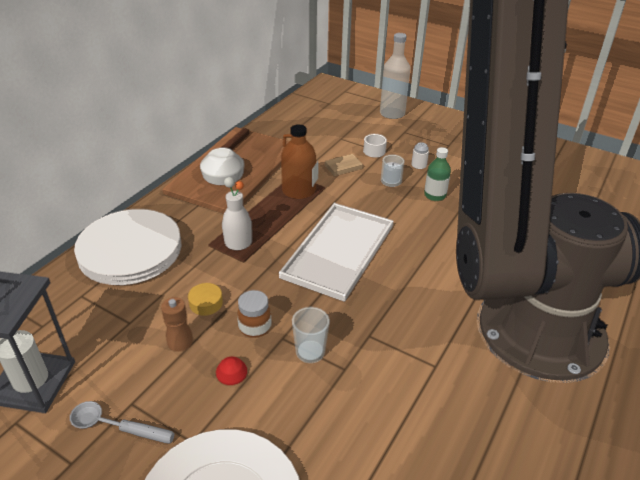

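The scene view has the ramekin near (175,323), shaker (156,275), candle (203,266), coaster (229,317) and mill (473,186). The platter is at (316,217), with the jug (296,293) and vase (391,255) on the plank. I'll fit models and overlay them on the images.

```bash
cat > h.py <<'E'
import numpy as np, cv2
from scipy.spatial.transform import Rotation as Ro
from station import arm, grab_frame
def grab(n,save=None):
    f=grab_frame(n); fl=240/np.tan(np.radians(f["vfov"])/2)
    f["K"]=np.array([[fl,0,f["cx"]],[0,fl,f["cy"]],[0,0,1.]]); f["D"]=np.array(f["dist_coeffs"],float)
    f["R"]=Ro.from_euler("xyz",f["rotation"]).as_matrix(); f["C"]=np.array(f["xyz"]); f["img"]=f["img"][:,:,::-1].copy()
    if save: cv2.imwrite(f"pics/{save}.png",f["img"])
    return f
def proj(f,P):
    rt=f["R"].T; return cv2.projectPoints(np.atleast_2d(np.array(P,float)),cv2.Rodrigues(rt)[0],-rt@f["C"],f["K"],f["D"])[0][:,0]
def ray(f,px,z):
    u=cv2.undistortPoints(np.array(px,float).reshape(-1,1,2),f["K"],f["D"])[:,0]
    d=np.c_[u,np.ones(len(u))]@f["R"].T
    return f["C"]+d*((z-f["C"][2])/d[:,2])[:,None]
def circ(x,y,z,d,n=40):
    a=np.linspace(0,2*np.pi,n); return np.c_[x+d/2*np.cos(a),y+d/2*np.sin(a),0*a+z]
def rect(x,y,z,lx,ly,yaw):
    c,s=np.cos(yaw),np.sin(yaw); p=np.array([[1,1],[1,-1],[-1,-1],[-1,1],[1,1]])*[lx/2,ly/2]
    return np.c_[p@np.array([[c,s],[-s,c]])+[x,y],np.full(5,z)]
def crop(f,x0,y0,w,h,s,lines,name):
    im=cv2.resize(f["img"][y0:y0+h,x0:x0+w],None,fx=s,fy=s,interpolation=cv2.INTER_CUBIC)
    for P in lines:
        q=(proj(f,P)-[x0,y0]+.5)*s-.5
        cv2.polylines(im,[np.round(q).astype(int)],False,(255,255,0),1,cv2.LINE_AA)
    cv2.imwrite(f"pics/{name}.png",im)
E
python3 - <<'E'
from h import *
S=grab("scene");D=grab("side")
for n,a,b,z in [("ram",(175,316),(375,141),.038),("candle",(203,257),(393,161),.062),("shaker",(154,267),(421,146),.062),("mill",(479,172),(172,301),.108),("jug",(291,271),(298,130),.17)]:
    print(n,ray(S,a,z)[0][:2].round(4),ray(D,b,z)[0][:2].round(4))
print("platter",ray(S,[(257,215),(347,174),(375,211),(281,258)],.018).round(4)[:,:2].tolist(),ray(D,[(344,206),(394,224),(345,295),(282,276)],.018).round(4)[:,:2].tolist())
print("plank",ray(S,[(405,250),(413,272),(290,325)],.006).round(4)[:,:2].tolist())
print("coaster",ray(S,[(213,301),(249,305),(246,329),(208,326)],.016).round(4)[:,:2].tolist())
crop(S,130,190,200,150,4,[],"a1")
crop(S,240,140,260,190,3,[],"a2")
E
```

```text
ram [ 0.5583 -0.3904] [ 0.5626 -0.3909]
candle [ 0.4605 -0.2865] [ 0.4641 -0.293 ]
shaker [ 0.435  -0.3949] [ 0.4348 -0.3961]
mill [0.5667 0.3895] [0.5628 0.3906]
jug [ 0.6351 -0.1339] [ 0.6411 -0.1356]
platter [[0.3807, -0.1267], [0.368, 0.1369], [0.5041, 0.1459], [0.5205, -0.1213]] [[0.5021, -0.1185], [0.3729, -0.1206], [0.3555, 0.1353], [0.4911, 0.1572]]
plank [[0.6297, 0.1604], [0.6893, 0.1465], [0.679, -0.1694]]
coaster [[0.5515, -0.3048], [0.5975, -0.2345], [0.6474, -0.2613], [0.6031, -0.3347]]
```

View pics/a1.png

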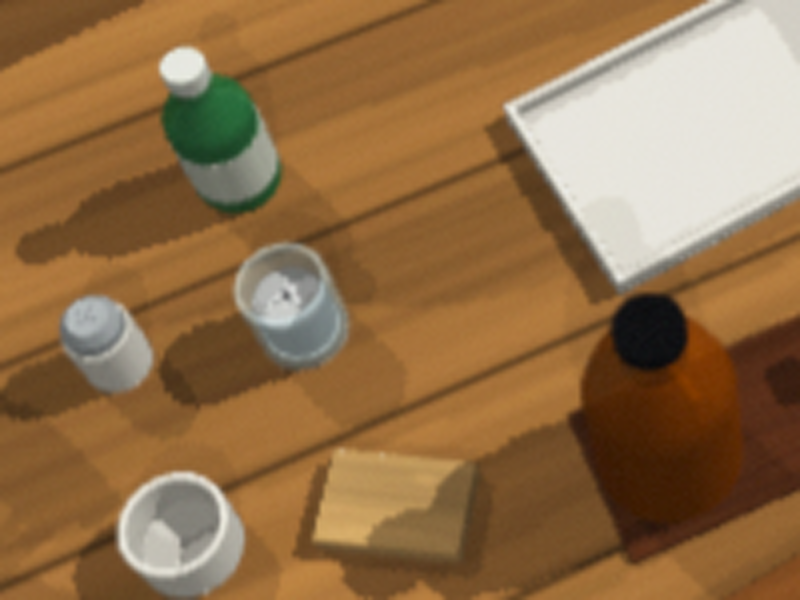

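View pics/a2.png

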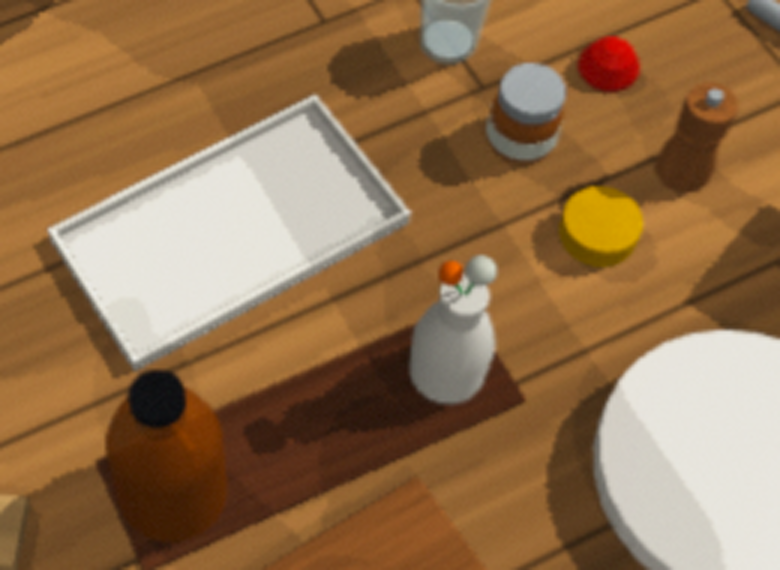

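Crops show platter rim corners at about (256.5,217), (345.3,172.3), (376.7,211) and (285.3,259). The candle top centre is about (201,261), and the plank corners are about (414,272.7), (289.5,329.5) and (274,293). Next I'll fit and overlay.

```bash
cat > fit.py <<'E'
from h import *
from scipy.optimize import least_squares
def fitrect(S,px,idx,z,lx,ly,x0):
    g=lambda p:(proj(S,rect(p[0],p[1],z,lx,ly,p[2])[idx])-px).ravel()
    r=least_squares(g,x0); return r.x, np.abs(r.fun).max()
E
python3 - <<'E'
from fit import *
S=grab("scene");D=grab("side")
# rect order: ++ +- -- -+
pl,e1=fitrect(S,[(376.7,211),(285.3,259),(256.5,217),(345.3,172.3)],[0,1,2,3],.018,.15,.27,[.44,0,0])
pk,e2=fitrect(S,[(414.3,272.7),(289.5,329.5),(273.9,293)],[0,1,2],.006,.1,.33,[.62,0,0])
co,e3=fitrect(S,[(248.7,305),(245,330),(208.7,325.7),(213.7,302.5)],[3,0,1,2],.016,.056,.084,[.6,-.28,-.9])
print(pl,e1,pk,e2,co,e3)
ram=ray(S,(175.2,319.3),.038)[0];ca=ray(S,(201,261),.062)[0]
sh=ray(S,(159,280),.0)[0]; mi=ray(S,(478.5,172.3),.108)[0]
ob=dict(ram=ram,ca=ca,sh=sh,mi=mi); print({k:v[:2].round(4).tolist() for k,v in ob.items()})
L=[rect(pl[0],pl[1],.018,.15,.27,pl[2]),rect(pl[0],pl[1],0,.15,.27,pl[2]),rect(*pk[:2],.006,.1,.33,pk[2]),rect(*co[:2],.016,.056,.084,co[2]),
 circ(*ram[:2],.038,.06),circ(*ram[:2],0,.06),circ(*ca[:2],.062,.054),circ(*ca[:2],0,.054),circ(*sh[:2],.0,.04),circ(*sh[:2],.046,.04),
 circ(*mi[:2],0,.048),circ(*mi[:2],.098,.042),circ(*mi[:2],.108,.012)]
u=np.array([-np.sin(pk[2]),np.cos(pk[2])])*.12
for s,d in [(-1,.084),(1,.064)]:
    L+=[circ(*(pk[:2]+s*u),.006,d)]
crop(S,130,160,200,180,4,L,"t1");crop(S,330,140,200,180,4,L,"t2")
a=cv2.imread("pics/t1.png");b=cv2.imread("pics/t2.png")
cv2.imwrite("pics/b1.png",cv2.resize(np.hstack([a[:,:],b[:,:640]]),(800,400),interpolation=cv2.INTER_AREA))
cv2.imwrite("pics/b1.png",a[120:]);cv2.imwrite("pics/b2.png",b)
crop(D,150,120,300,225,2.66,L,"b3")
E
```

```text
[0.44451114 0.01088175 0.09378733] 1.9618065584025999 [ 0.64081265 -0.01037026 -0.01161765] 2.1669814704328587 [ 0.60117475 -0.28423031 -0.55303227] 0.9018584524889093
{'ram': [0.5659, -0.3923], 'ca': [0.4683, -0.294], 'sh': [0.435, -0.4035], 'mi': [0.5669, 0.3879]}
```

View pics/b1.png

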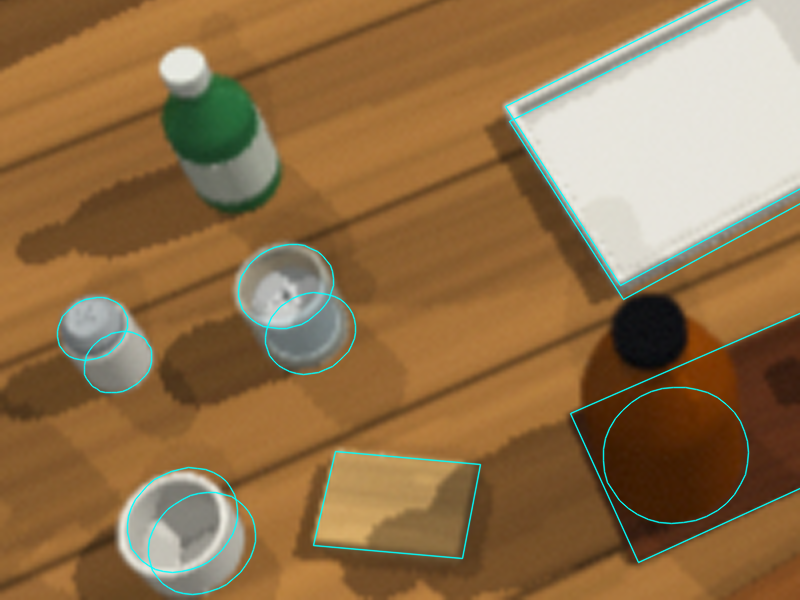

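View pics/b3.png

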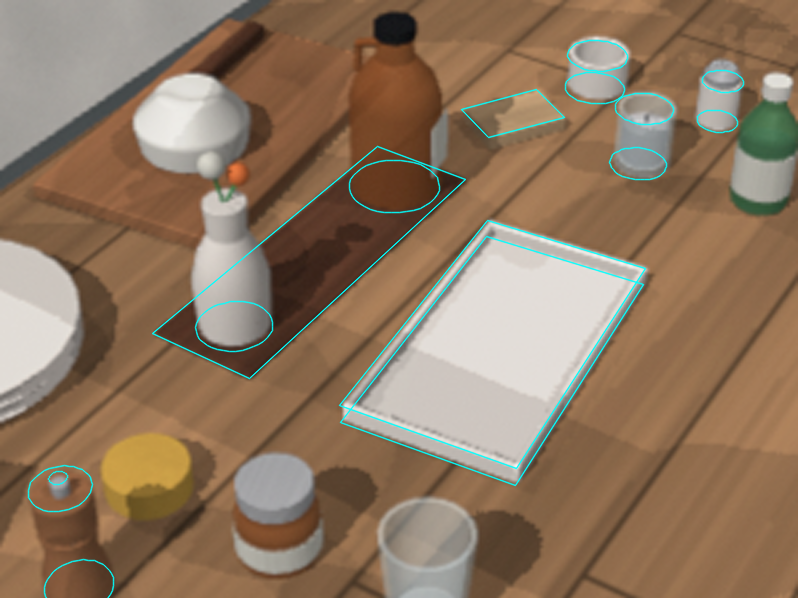

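Overlays match well: platter, plank and coaster are tight, and the ramekin is about 2 px off in the scene view. Before moving I'll check where the tall clear bottle and the bowl stand.

```bash
cat >> h.py <<'E'
def go(x,y,z,yaw):
    "units for jog_arm from measured state to TCP x,y,z and yaw"
    s=arm.get_state();p=s["eef_pos"];w=s["ee_rot"][2];d=np.array([x,y,z])-p
    t=-(((yaw-w)+np.pi/2)%np.pi-np.pi/2)
    R=Ro.from_euler("xyz",s["ee_rot"]).as_matrix()
    print("go",(R.T@d/.06).round(2),"turn",round(np.degrees(t)/5,2),"t",round(s["t"],2))
E
python3 - <<'E'
from h import *
S=grab("scene");D=grab("side")
print("bottle base",ray(S,(88,398),0)[0],ray(D,(394,112),0)[0],"green",ray(S,(189,237),0)[0])
# height of tops by triangulation
def tri(a,b):
    def r(f,p):
        q=ray(f,[p],0)[0]-f["C"];return f["C"],q/np.linalg.norm(q)
    (c1,d1),(c2,d2)=r(S,a),r(D,b);A=np.c_[d1,-d2];t=np.linalg.lstsq(A,c2-c1,rcond=None)[0]
    return (c1+t[0]*d1+c2+t[1]*d2)/2
print("bottle top",tri((21,366),(400,39)),"green top",tri((176,207),(442,153)),"bowl",tri((361,350),(222,152)))
print("bowl side",ray(S,(361,365),.03)[0])
go(.563,-.393,.21,-np.pi)
E
```

```text
bottle base [ 0.63319889 -0.61294909  0.        ] [ 0.6191926  -0.63090472  0.        ] green [ 0.35308366 -0.30238162  0.        ]
bottle top [ 0.62052202 -0.62089233  0.22860156] green top [ 0.34583306 -0.29744018  0.12278842] bowl [ 0.81896392 -0.06858249  0.08618781]
bowl side [ 0.83343943 -0.07335094  0.03      ]
go [-6.31  1.7   0.28] turn 4.33 t 0.45
```

jog_arm:
  deltas:
    - [[-0.9,0.24,0.04,0.6],[-1.8,0.48,0.08,1.2],[-2.7,0.73,0.12,1.9],[-3.6,0.97,0.16,2.5],[-4.5,1.2,0.2,3.1],[-5.4,1.45,0.24,3.7],[-6.31,1.7,0.28,4.33],[-6.31,1.7,0.28,4.33]]

```text
t: 1.45
eef_pos: [0.5661, -0.3902, 0.2089]
ee_rot: [3.141, -0.0, -3.138]
force: [-0.0, -1.0, -0.7]
width: 0.0877
gripper_force: 0.0
```

Run:
```python
from h import *
s=arm.get_state();print(s["t"],s["eef_pos"],s["ee_rot"],s["qd"].max())
W=grab("wrist","w1")
L=[circ(.563,-.393,.038,.06),circ(.563,-.393,0,.06),circ(.466,-.293,.062,.054),circ(.435,-.4,.0,.04),circ(.435,-.4,.046,.04),rect(.6012,-.2842,.016,.056,.084,-.553)]
crop(W,0,0,640,480,1.25,L,"w1o")
```

```text
1.45 [ 0.56607943 -0.39018086  0.20893065] [ 3.14116813e+00 -3.84505642e-04 -3.13823623e+00] 0.05558588756990372
```

View pics/w1o.png

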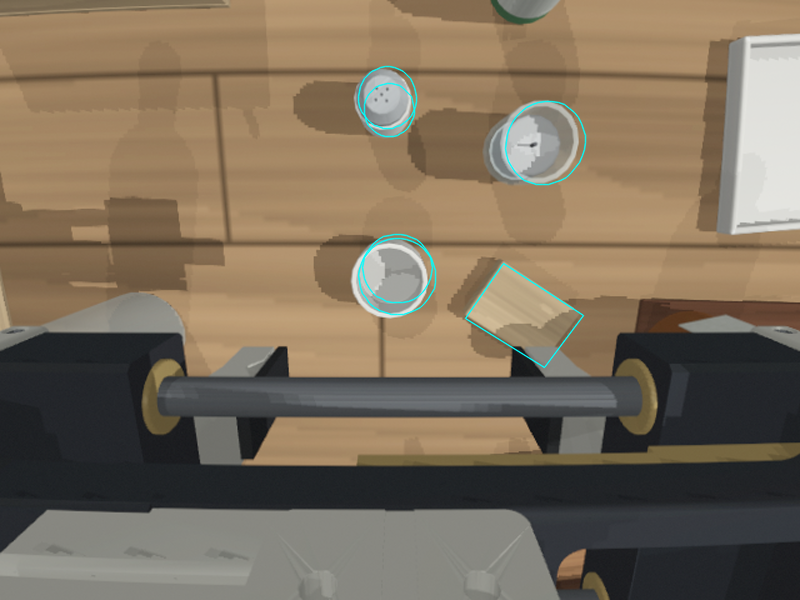

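The wrist view shows the ramekin rim centred at (390.5,280) in the 1.25x picture, the candle rim near (538,143), and the shaker cap near (384,98). The coaster overlay is right on.

Run:
```python
from h import *
W=grab("wrist")
for n,p,z in [("ram",(390.5,280),.038),("candle",(538.5,143),.062),("cap",(384,97),.062)]:
    print(n,ray(W,[np.array(p)/1.25],z)[0].round(4))
g=cv2.cvtColor(W["img"],cv2.COLOR_BGR2GRAY)
m=(W["img"].min(2)>150).astype(np.uint8)[180:262,270:355]; n,l,st,c=cv2.connectedComponentsWithStats(m)
i=1+st[1:,4].argmax();print(st[i]+[270,180,0,0,0])
go(.568,-.399,.11,-np.pi)
```

```text
ram [ 0.564  -0.3991  0.038 ]
candle [ 0.4645 -0.2985  0.062 ]
cap [ 0.4364 -0.4027  0.062 ]
[ 282  194   62   62 2407]
go [-0.07 -0.11  1.66] turn 0.02 t 1.55
```

jog_arm:
  deltas:
    - [[0.0,-0.15,0.4,0],[0.03,-0.15,1.2,0],[0.03,-0.15,2.0,0],[0.03,-0.15,2.7,0],[0.03,-0.15,3.1,0],[0.03,-0.15,3.3,0],[0.03,-0.15,3.3,0]]

```text
t: 2.42
eef_pos: [0.5608, -0.4025, 0.0116]
ee_rot: [3.141, -0.001, 3.141]
force: [0.2, 0.4, -0.2]
width: 0.0873
gripper_force: 0.0
```

jog_arm:
  deltas:
    - [[0,0,0,0],[0,0,0,0],[0,0,0,0],[0,0,0,0]]
  grip: 40
  squeeze: 20

```text
t: 2.92
eef_pos: [0.5619, -0.4018, 0.0126]
ee_rot: [-3.141, 0.001, -3.141]
force: [-0.4, 3.0, 6.5]
width: 0.0606
gripper_force: 20.0
```

jog_arm:
  deltas:
    - [[0,0,-0.3,0],[0,0,-0.9,0],[0,0.1,-1.7,0],[0,0.4,-2.5,0],[0,0.9,-3.2,0],[0,1.5,-3.7,0],[0,2.2,-3.9,0],[0,3.0,-3.9,0]]

```text
t: 3.92
eef_pos: [0.5617, -0.2212, 0.2483]
ee_rot: [-3.141, 0.003, 3.141]
force: [0.8, 0.5, -1.5]
width: 0.0601
gripper_force: 20.0
```

jog_arm:
  deltas:
    - [[0,0.8,0,0],[0,1.6,0,0],[0,2.4,0,0],[0,3.1,0,0],[0,3.6,0,0],[0,3.85,0,0],[0,3.85,0,0],[0,3.85,0,0]]

```text
t: 4.92
eef_pos: [0.5614, 0.0084, 0.2459]
ee_rot: [-3.141, -0.0, 3.141]
force: [-0.3, -0.3, -0.9]
width: 0.0606
gripper_force: 20.0
```

Run:
```python
from h import *
W=grab("wrist","w2");s=arm.get_state();print(s["eef_pos"],s["width"])
u=np.array([-np.sin(.0938),np.cos(.0938)])
L=[rect(.4445,.0109,.018,.15,.27,.0938),rect(.4445,.0109,.018,.138,.258,.0938),rect(.4445,.0109,.0,.15,.27,.0938)]
crop(W,0,0,640,480,1.25,L,"w2o")
```

```text
[0.56139139 0.0081831  0.24588711] 0.06033644869455024
```

View pics/w2o.png

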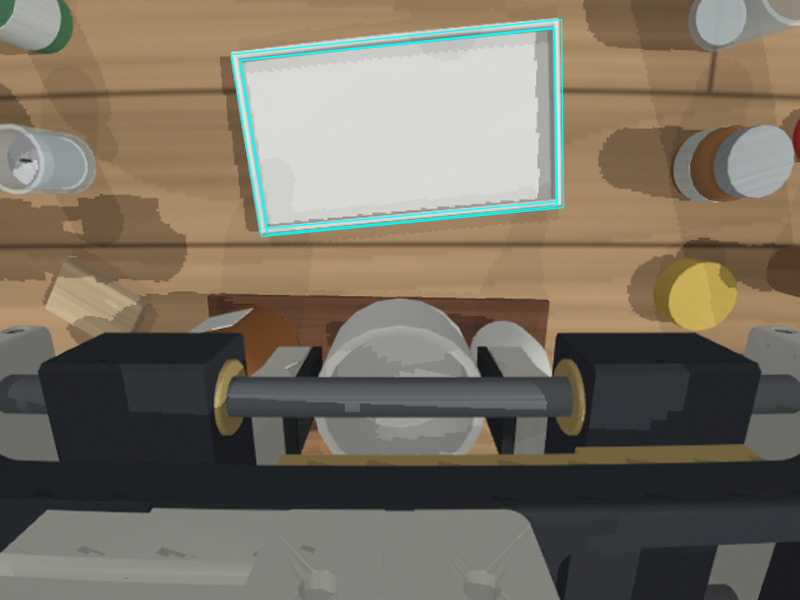

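Platter overlay fits to about a pixel. The held ramekin's lowest near arc peaks at y≈298 and its sides span x 318–483. I'll use these to find its offset from the TCP.

Run:
```python
from h import *
W=grab("wrist");p=arm.get_state()["eef_pos"]
for e in (-.004,0,.004):
    b=proj(W,circ(p[0]+e,p[1],p[2]-.0126,.06))*1.25;r=proj(W,circ(p[0]+e,p[1],p[2]-.0126+.038,.06))*1.25
    print(e,"base top",b[:,1].min().round(1),"rim top",r[:,1].min().round(1),"x",r[:,0].min().round(1),r[:,0].max().round(1),b[:,0].min().round(1),b[:,0].max().round(1))
go(.4445,.0109,.12,-np.pi+.0938)
```

```text
-0.004 base top 276.6 rim top 299.2 x 313.2 491.0 330.5 472.6
0 base top 286.3 rim top 311.3 x 313.8 490.4 330.9 472.1
0.004 base top 295.8 rim top 323.2 x 314.5 489.7 331.3 471.7
go [1.95 0.04 2.1 ] turn -1.09 t 5.03
```

jog_arm:
  deltas:
    - [[0.4,0,0.3,-0.2],[1.0,0,0.7,-0.5],[1.6,0.02,1.3,-0.8],[1.95,0.04,2.0,-1.05],[2.02,0.04,2.6,-1.09],[2.02,0.04,3.0,-1.09],[2.02,0.04,3.1,-1.09],[2.02,0.04,3.1,-1.09]]

```text
t: 6.02
eef_pos: [0.4406, 0.0112, 0.06]
ee_rot: [-3.141, -0.0, -3.047]
force: [0.1, 0.3, -1.2]
width: 0.0606
gripper_force: 20.0
```

Run:
```python
from h import *
print(arm.get_state()["eef_pos"]);go(.4405,.0105,.020,-np.pi+.0938)
```

```text
[0.44064643 0.01120622 0.06004571]
go [ 0.   -0.01  0.67] turn 0.01 t 6.03
```

jog_arm:
  deltas:
    - [[0,-0.01,0.3,0],[0,-0.01,0.5,0],[0,-0.01,0.62,0],[0,-0.01,0.68,0],[0,-0.01,0.68,0]]

```text
t: 6.65
eef_pos: [0.4404, 0.0109, 0.019]
ee_rot: [-3.142, -0.0, -3.046]
force: [-0.3, -0.1, -1.3]
width: 0.0604
gripper_force: 20.0
```

jog_arm:
  deltas:
    - [[0,0,0,0],[0,0,0,0],[0,0,0,0],[0,0,0,0]]
  grip: 80

```text
t: 7.15
eef_pos: [0.4404, 0.0109, 0.0191]
ee_rot: [3.142, 0.0, -3.047]
force: [-1.1, 0.1, -0.5]
width: 0.0796
gripper_force: 0.0
```

jog_arm:
  deltas:
    - [[0,0,-0.3,0],[0,0,-0.9,0],[0,0,-1.7,0],[-0.4,-0.4,-2.5,0],[-1.0,-1.1,-3.0,0],[-1.6,-2.0,-3.2,0],[-2.0,-2.9,-3.2,0],[-2.0,-3.2,-3.2,0]]

```text
t: 8.15
eef_pos: [0.579, -0.1716, 0.2099]
ee_rot: [-3.141, -0.001, -3.049]
force: [-1.0, 0.1, -0.5]
width: 0.0804
gripper_force: 0.0
```

Run:
```python
from h import *
W=grab("wrist","w3");s=arm.get_state();print(s["eef_pos"],s["ee_rot"])
L=[circ(.4445,.0109,.044,.06),circ(.4445,.0109,.006,.06),circ(.4645,-.2985,.062,.054),circ(.4645,-.2985,.0,.054),circ(.4364,-.4027,.0,.04)]
crop(W,0,0,640,480,1.25,L,"w3o")
```

```text
[ 0.57807786 -0.17215762  0.20976072] [-3.14138485e+00 -2.09816655e-03 -3.04928056e+00]
```

View pics/w3o.png

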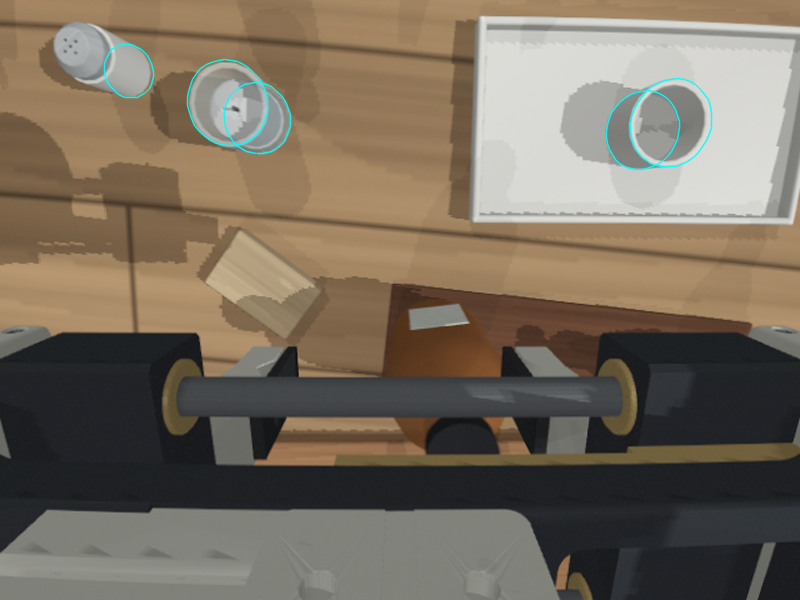

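The ramekin sits exactly on the platter centre, and the candle and shaker estimates also match. Next is the shaker.

Run:
```python
from h import *
go(.4364,-.403,.15,-np.pi/2)
```

```text
go [ 2.7  -3.61  1.  ] turn -16.94 t 8.2
```

jog_arm:
  deltas:
    - [[0.3,-0.4,0,-2.1],[0.65,-0.9,0,-4.2],[1.0,-1.4,0,-6.3],[1.35,-1.85,0.1,-8.5],[1.7,-2.3,0.3,-10.6],[2.05,-2.75,0.5,-12.7],[2.4,-3.2,0.8,-14.8],[2.7,-3.61,1.0,-16.9]]
  grip: 75

```text
t: 9.2
eef_pos: [0.436, -0.3996, 0.1503]
ee_rot: [3.141, 0.001, -1.565]
force: [0.2, 0.3, 0.4]
width: 0.075
gripper_force: 0.0
```

Run:
```python
from h import *
arm.get_state();go(.4364,-.403,.012,-np.pi/2)
```

```text
go [ 0.06 -0.01  2.3 ] turn 0.06 t 9.2
```

jog_arm:
  deltas:
    - [[0.03,0,0,0.06],[0.05,-0.01,0.5,0.06],[0.05,-0.01,1.2,0.06],[0.05,-0.01,1.8,0.06],[0.05,-0.01,2.15,0.06],[0.05,-0.01,2.3,0.06],[0.05,-0.01,2.3,0.06]]

```text
t: 10.07
eef_pos: [0.4382, -0.4023, 0.0132]
ee_rot: [3.141, 0.0, -1.577]
force: [-0.1, 0.0, 0.9]
width: 0.0753
gripper_force: 0.0
```

jog_arm:
  deltas:
    - [[0,0,0,0],[0,0,0,0],[0,0,0,0],[0,0,0,0],[0,0,0,0]]
  grip: 25
  squeeze: 20

```text
t: 10.7
eef_pos: [0.4376, -0.4029, 0.0132]
ee_rot: [3.141, 0.0, -1.577]
force: [-1.8, 1.1, 3.3]
width: 0.0395
gripper_force: 20.0
```

jog_arm:
  deltas:
    - [[0,0,-0.4,0],[0,0,-1.1,0],[-0.3,0,-1.9,0],[-1.0,0,-2.4,-0.3],[-1.9,0,-2.5,-0.6],[-2.8,0,-2.5,-0.9],[-3.7,0,-2.5,-1.15],[-4.6,0,-2.5,-1.15]]

```text
t: 11.7
eef_pos: [0.4393, -0.1252, 0.163]
ee_rot: [-3.141, 0.0, -1.477]
force: [0.9, 0.3, -0.1]
width: 0.0397
gripper_force: 20.0
```

Run:
```python
from h import *
arm.get_state();go(.437,.0905,.09,-np.pi/2+.0938)
```

```text
go [-3.58 -0.3   1.22] turn 0.0 t 11.7
```

jog_arm:
  deltas:
    - [[-0.9,-0.08,0,0],[-1.8,-0.15,0,0],[-2.6,-0.22,0.2,0],[-3.2,-0.27,0.5,0],[-3.5,-0.3,0.8,0],[-3.58,-0.3,1.1,0],[-3.58,-0.3,1.22,0],[-3.58,-0.3,1.22,0]]

```text
t: 12.7
eef_pos: [0.4371, 0.0883, 0.0895]
ee_rot: [3.141, -0.001, -1.477]
force: [-1.0, 0.1, -0.6]
width: 0.0394
gripper_force: 20.0
```

Run:
```python
from h import *
arm.get_state();go(.437,.0905,.0205,-np.pi/2+.0938)
```

```text
go [-0.04 -0.    1.15] turn 0.0 t 12.7
```

jog_arm:
  deltas:
    - [[-0.03,0,0.4,0],[-0.03,0,0.8,0],[-0.03,0,1.05,0],[-0.03,0,1.16,0],[-0.03,0,1.16,0],[-0.03,0,1.16,0]]

```text
t: 13.45
eef_pos: [0.4377, 0.0907, 0.0209]
ee_rot: [-3.14, 0.001, -1.477]
force: [0.0, -0.9, -1.0]
width: 0.04
gripper_force: 20.0
```

jog_arm:
  deltas:
    - [[0,0,0,0],[0,0,0,0],[0,0,0,0],[0,0,0,0]]
  grip: 58

```text
t: 13.95
eef_pos: [0.4372, 0.0905, 0.0203]
ee_rot: [-3.141, 0.0, -1.477]
force: [-0.0, 0.0, -0.2]
width: 0.058
gripper_force: 0.0
```

jog_arm:
  deltas:
    - [[0,0,-0.3,0],[0,0,-1.0,0],[0,0,-1.9,0],[-0.3,-0.2,-2.7,0],[-1.0,-0.4,-3.1,0],[-1.9,-0.6,-3.1,0],[-2.7,-0.8,-3.1,0],[-3.3,-1.0,-3.1,0]]
  grip: 75

```text
t: 14.95
eef_pos: [0.4782, 0.2951, 0.2061]
ee_rot: [3.142, 0.0, -1.476]
force: [0.2, -1.0, -0.6]
width: 0.0752
gripper_force: 0.0
```

Run:
```python
from h import *
arm.get_state();go(.567,.390,.24,-np.pi)
```

```text
go [-1.43 -1.62 -0.57] turn -16.91 t 14.95
```

jog_arm:
  deltas:
    - [[-0.4,-0.4,0,0],[-0.9,-1.0,0,0],[-1.3,-1.5,0,0],[-1.42,-1.59,0.3,0],[-1.42,-1.59,0.9,0],[-1.42,-1.59,1.2,0],[-1.42,-1.59,1.2,0]]
  grip: 80

```text
t: 15.82
eef_pos: [0.5643, 0.386, 0.1326]
ee_rot: [3.139, -0.002, -1.477]
force: [0.7, 0.4, -0.9]
width: 0.0799
gripper_force: 0.0
```

Run:
```python
from h import *
arm.get_state();go(.565,.389,.064,-np.pi/2+.0938)
f=grab("wrist","w4");print(f["C"])
crop(f,0,0,640,480,1,[circ(.565,.389,.108,.012),circ(.565,.389,.098,.042),circ(.437,.0905,.006,.04)],"w4o")
```

```text
go [-0.05 -0.02  1.14] turn 0.0 t 15.82
[0.5714391  0.3181391  0.29147293]
```

View pics/w4o.png

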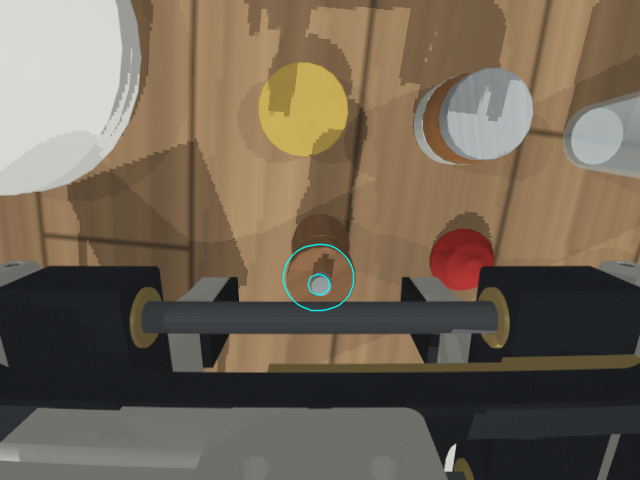

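Mill nut at (319,286) matches the overlay. Descending and gripping.

jog_arm:
  deltas:
    - [[-0.05,-0.02,0.3,0],[-0.05,-0.02,0.7,0],[-0.05,-0.02,1.0,0],[-0.05,-0.02,1.14,0],[-0.05,-0.02,1.14,0],[-0.05,-0.02,1.14,0]]

```text
t: 16.62
eef_pos: [0.5666, 0.3906, 0.0666]
ee_rot: [-3.141, 0.001, -1.476]
force: [-0.3, -0.5, -0.2]
width: 0.0801
gripper_force: 0.0
```

jog_arm:
  deltas:
    - [[0,0,0,0],[0,0,0,0],[0,0,0,0],[0,0,0,0],[0,0,0,0]]
  grip: 30
  squeeze: 25

```text
t: 17.25
eef_pos: [0.5661, 0.3901, 0.0657]
ee_rot: [3.141, -0.0, -1.477]
force: [-1.0, 0.9, 1.5]
width: 0.042
gripper_force: 25.0
```

jog_arm:
  deltas:
    - [[0,0,-0.3,0],[0,0,-0.9,0],[0,0,-1.6,0],[0.3,0,-2.1,0],[0.9,0,-2.4,0],[1.7,0,-2.4,0],[2.5,0.1,-2.4,0],[3.3,0.3,-2.4,0]]

```text
t: 18.25
eef_pos: [0.5669, 0.1898, 0.211]
ee_rot: [-3.14, 0.0, -1.477]
force: [1.1, 0.3, -2.2]
width: 0.0416
gripper_force: 25.0
```

Run:
```python
from h import *
f=grab("wrist","w5");arm.get_state();go(.452,-.0688,.18,-np.pi/2+.0938);go(.452,-.0688,.0715,-np.pi/2+.0938)
```

```text
go [4.04 2.26 0.52] turn -0.02 t 18.3
go [4.04 2.26 2.33] turn -0.02 t 18.3
```

jog_arm:
  deltas:
    - [[0.3,0.5,0,0],[0.9,1.1,0,0],[1.6,1.6,0,0],[2.4,2.0,0,0],[3.1,2.2,0,0],[3.7,2.26,0.1,0],[4.02,2.26,0.3,0],[4.02,2.26,0.8,0]]

```text
t: 19.3
eef_pos: [0.4558, -0.0626, 0.1636]
ee_rot: [-3.137, 0.0, -1.478]
force: [0.3, 0.0, -1.7]
width: 0.0419
gripper_force: 25.0
```

jog_arm:
  deltas:
    - [[0,0,0.4,0],[0,0,0.8,0],[0,0,1.1,0],[0,0,1.1,0]]

```text
t: 19.8
eef_pos: [0.454, -0.0617, 0.0956]
ee_rot: [3.14, -0.0, -1.477]
force: [0.2, 0.4, -1.5]
width: 0.0417
gripper_force: 25.0
```

Run:
```python
from h import *
arm.get_state();go(.452,-.0677,.0727,-np.pi/2+.0938)
```

```text
go [0.1  0.04 0.38] turn 0.0 t 19.8
```

jog_arm:
  deltas:
    - [[0.1,0.04,0,0],[0.1,0.04,0.1,0],[0.1,0.04,0.3,0],[0.1,0.04,0.38,0],[0.1,0.04,0.39,0],[0.1,0.04,0.39,0]]

```text
t: 20.55
eef_pos: [0.4527, -0.0677, 0.0723]
ee_rot: [3.141, -0.0, -1.476]
force: [0.3, -0.2, -1.6]
width: 0.0417
gripper_force: 25.0
```

jog_arm:
  deltas:
    - [[0,0,0,0],[0,0,0,0],[0,0,0,0],[0,0,0,0]]
  grip: 60

```text
t: 21.05
eef_pos: [0.4528, -0.0678, 0.0725]
ee_rot: [-3.141, 0.0, -1.477]
force: [1.1, -0.3, -1.0]
width: 0.0597
gripper_force: 0.0
```

jog_arm:
  deltas:
    - [[0,0,-0.3,0],[0,0,-1.0,0],[0,0,-1.9,0],[0.3,0,-2.5,0],[1.0,0,-2.6,0],[1.8,-0.3,-2.6,0],[2.6,-0.7,-2.6,0],[3.2,-1.2,-2.6,0]]
  grip: 80

```text
t: 22.05
eef_pos: [0.5429, -0.2541, 0.2285]
ee_rot: [-3.141, -0.0, -1.478]
force: [-0.3, 0.1, 0.8]
width: 0.08
gripper_force: 0.0
```

Run:
```python
from h import *
s=arm.get_state();print(s["eef_pos"]);go(.6012,-.2842,.15,-.553-np.pi/2)
S=grab("scene")
L=[]
for x,y,hs in [(.4445,.0109,[(0,.06),(.038,.06)]),(.437,.0905,[(0,.04),(.046,.04)]),(.452,-.0687,[(0,.048),(.098,.042),(.108,.012)])]:
    L+=[circ(x,y,.006+h,d) for h,d in hs]
crop(S,240,140,200,150,4,L+[rect(.4445,.0109,.018,.15,.27,.0938)],"s2")
```

```text
[ 0.54289579 -0.25412224  0.22850982]
go [ 0.59 -0.92  1.31] turn 7.4 t 22.05
```

View pics/s2.png

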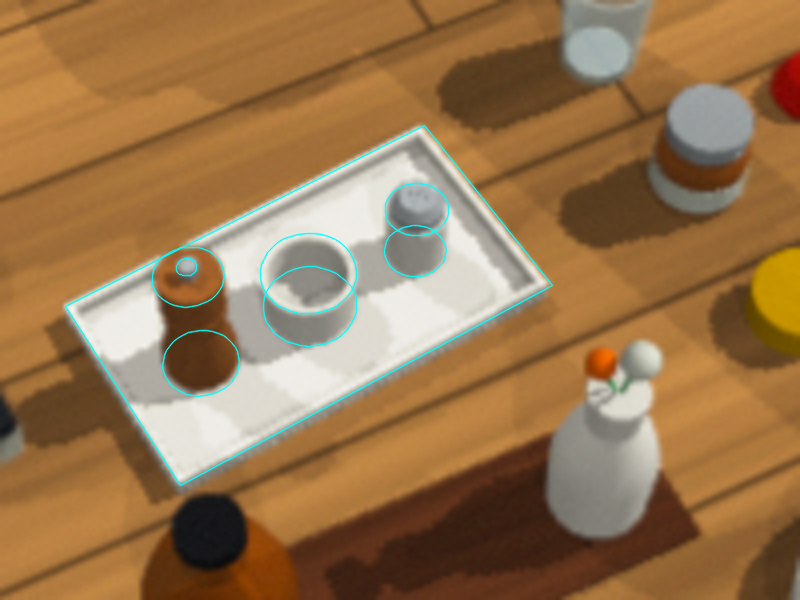

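All three sit in line with the overlays. For the coaster I'll refine the plank pose using its near corners from the earlier wrist picture: (208,295) and (548,300) at 1.25x.

Run:
```python
from h import *
W=grab("wrist");s=arm.get_state()
T=lambda p,r:(np.array(p),Ro.from_euler("xyz",r).as_matrix())
p0,R0=T(s["eef_pos"],s["ee_rot"]);rel_t=R0.T@(W["C"]-p0);rel_R=R0.T@W["R"]
for pos,rot,px,nm in [((.56139,.00818,.24588),(-3.141,0,3.141),[(208,295),(548,300)],"w2"),((.57808,-.17216,.20976),(-3.14138,-.0021,-3.04928),[(391,283),(750,323)],"w3")]:
    p,R=T(pos,rot);W["C"]=p+R@rel_t;W["R"]=R@rel_R
    q=ray(W,np.array(px)/1.25,.006);d=q[1]-q[0]
    print(nm,q.round(4).tolist(),"len",np.linalg.norm(d).round(4),"yaw",np.arctan2(-d[0],d[1]).round(4))
    print("  pred",(proj(W,rect(.64081,-.01037,.006,.1,.33,-.0116))*1.25).round(0).tolist())
    im=cv2.imread(f"pics/{nm}.png");hsv=cv2.cvtColor(im,cv2.COLOR_BGR2GRAY)
go(.6012,-.2842,.15,-2.124)
```

```text
w2 [[0.5853, -0.1783, 0.006], [0.5897, 0.1482, 0.006]] len 0.3265 yaw -0.0137
  pred [[545.0, 398.0], [222.0, 394.0], [212.0, 299.0], [555.0, 303.0], [545.0, 398.0]]
w3 [[0.5831, -0.1814, 0.006], [0.5887, 0.1453, 0.006]] len 0.3267 yaw -0.0173
  pred [[727.0, 426.0], [387.0, 396.0], [398.0, 290.0], [759.0, 328.0], [727.0, 426.0]]
go [ 0.57 -0.9   1.28] turn 7.39 t 22.15
```

jog_arm:
  deltas:
    - [[0.1,-0.15,0.1,1.2],[0.25,-0.4,0.3,3.0],[0.4,-0.65,0.6,5.0],[0.55,-0.85,0.9,6.8],[0.59,-0.92,1.2,7.4],[0.59,-0.92,1.31,7.4],[0.59,-0.92,1.31,7.4]]

```text
t: 23.02
eef_pos: [0.6003, -0.282, 0.1496]
ee_rot: [3.141, -0.0, -2.121]
force: [0.1, 0.2, 0.4]
width: 0.0802
gripper_force: 0.0
```

Run:
```python
from h import *
arm.get_state();go(.6012,-.2842,.005,-2.124)
```

```text
go [ 0.02 -0.03  2.41] turn 0.04 t 23.02
```

jog_arm:
  deltas:
    - [[0.02,-0.03,0.4,0],[0.02,-0.03,1.1,0],[0.02,-0.03,1.7,0],[0.02,-0.03,2.15,0],[0.02,-0.03,2.35,0],[0.02,-0.03,2.4,0],[0.02,-0.03,2.4,0]]

```text
t: 23.9
eef_pos: [0.6024, -0.2843, 0.007]
ee_rot: [-3.14, 0.0, -2.122]
force: [-0.4, -0.9, 0.4]
width: 0.0803
gripper_force: 0.0
```

jog_arm:
  deltas:
    - [[0,0,0,0],[0,0,0,0],[0,0,0,0],[0,0,0,0],[0,0,0,0]]
  grip: 40
  squeeze: 15

```text
t: 24.52
eef_pos: [0.6016, -0.2842, 0.0062]
ee_rot: [-3.141, 0.0, -2.122]
force: [-2.0, 2.2, 4.5]
width: 0.0558
gripper_force: 15.0
```

jog_arm:
  deltas:
    - [[0,0,-0.3,0],[0,0,-1.0,0],[0,0,-1.9,1.5],[0,0,-2.8,3.0],[0,0,-3.6,4.5],[-0.2,0,-4.2,6.0],[-0.7,0.1,-4.3,7.5],[-1.4,0.2,-4.3,9.0]]

```text
t: 25.52
eef_pos: [0.6357, -0.2064, 0.2663]
ee_rot: [-3.141, 0.003, -2.914]
force: [-0.1, 0.1, -0.7]
width: 0.0559
gripper_force: 15.0
```

Run:
```python
from h import *
arm.get_state();go(.72,-.015,.26,-np.pi)
```

```text
go [-2.09  2.79  0.11] turn 2.61 t 25.52
```

jog_arm:
  deltas:
    - [[-0.4,0.6,0,0.7],[-0.9,1.2,0,1.4],[-1.4,1.9,0,2.0],[-1.8,2.4,0,2.6],[-2.05,2.7,0,2.6],[-2.1,2.8,0,2.6],[-2.1,2.8,0,2.6]]

```text
t: 26.4
eef_pos: [0.7189, -0.0141, 0.264]
ee_rot: [-3.141, -0.0, -3.134]
force: [-0.4, -0.7, 0.4]
width: 0.0557
gripper_force: 15.0
```

Run:
```python
from h import *
W=grab("wrist","w6");s=arm.get_state();print(s["eef_pos"],s["ee_rot"])
x,y,a=.637,-.0155,-.0145;u=np.array([-np.sin(a),np.cos(a)])*.12
L=[rect(x,y,.006,.1,.33,a)]+[circ(*(np.array([x,y])+k*u),.006,d) for k,d in [(-1,.084),(1,.064)]]
crop(W,0,0,640,480,1.25,L,"w6o")
```

```text
[ 0.71877753 -0.01454426  0.26406635] [-3.14149439e+00  4.89692931e-05 -3.13474941e+00]
```

View pics/w6o.png

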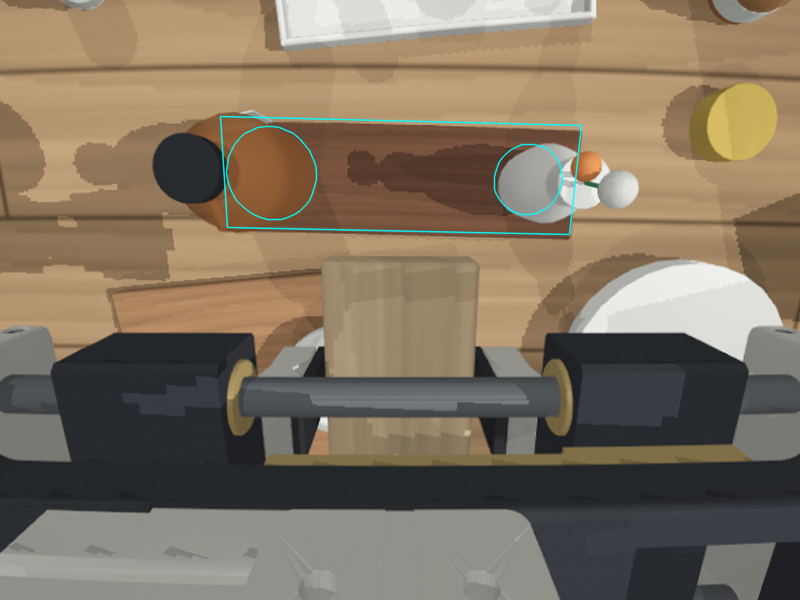

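The plank overlay is about 2–3 px short of the dark edge (bottom edge near y=232–238). I'll measure the edges numerically from saved w6.

Run:
```python
from h import *
from fit import *
W=grab("wrist");g=cv2.GaussianBlur(W["img"],(3,3),0).astype(float)
r=g[:,:,2]  # red: plank dark
def edge(line,lo,hi,sgn):
    d=np.diff(line[lo:hi])*sgn;i=d.argmax();a=d[max(i-1,0):i+2]
    off=0 if len(a)<3 else (a[2]-a[0])/(2*(2*a[1]-a[0]-a[2])+1e-9)
    return lo+i+.5+off,d.max()
top=[];bot=[]
for c in range(255,395,10):
    e,s=edge(r[:,c],85,110,-1); f,t=edge(r[:,c],172,200,1); top.append((c,e));bot.append((c,f))
for n,P in(("near",top),("far",bot)):
    P=np.array(P); w=ray(W,P,.006); k=np.polyfit(w[:,1],w[:,0],1)
    res=w[:,0]-np.polyval(k,w[:,1]); m=abs(res-np.median(res))<.002; k=np.polyfit(w[m,1],w[m,0],1)
    print(n,"x at y=-.0155",np.polyval(k,-.0155).round(4),"yaw",np.arctan(-k[0]).round(4),m.sum())
# ends
for n,rows,lo,hi,sg in(("+y end",(178,181,184),440,470,1),("+y end top",(104,107,110),445,475,1)):
    for q in rows:
        e,s=edge(r[q],lo,hi,sg);print(n,ray(W,[(e,q)],.006)[0].round(4),round(s))
```

```text
near x at y=-.0155 0.5914 yaw -0.0159 14
far x at y=-.0155 0.6916 yaw -0.0193 14
+y end [0.6782 0.1499 0.006 ] 22
+y end [0.6818 0.1499 0.006 ] 26
+y end [0.6853 0.1497 0.006 ] 27
+y end top [0.5943 0.1499 0.006 ] 14
+y end top [0.5975 0.151  0.006 ] 30
+y end top [0.6008 0.1511 0.006 ] 27
```

Run:
```python
from h import *
W=grab("wrist");s=arm.get_state();p=s["eef_pos"]
R=Ro.from_euler("xyz",s["ee_rot"]).as_matrix()
for e in(-.002,0,.002):
    print(e,[(proj(W,[p+R@np.array([.042+e,v,-zz])])*1.25).round(1)[0].tolist() for zz in(.0098,-.0062) for v in(-.028,.028)])
go(.6412,-.0135,.22,-1.587)
```

```text
-0.002 [[322.2, 271.8], [481.7, 271.8], [329.3, 264.3], [474.0, 264.4]]
0 [[321.9, 266.1], [481.9, 266.2], [329.1, 259.2], [474.2, 259.3]]
0.002 [[321.7, 260.4], [482.2, 260.5], [328.9, 254.0], [474.4, 254.1]]
go [1.29 0.03 0.74] turn -17.74 t 26.55
```

jog_arm:
  deltas:
    - [[0.1,0,0,-2.0],[0.3,0,0,-4.1],[0.5,0,0,-6.2],[0.8,0,0,-8.3],[1.0,0,0,-10.4],[1.2,0,0,-12.5],[1.3,0,0,-14.6],[1.3,0,0,-16.7]]

```text
t: 27.55
eef_pos: [0.6404, -0.0153, 0.2645]
ee_rot: [-3.141, 0.0, -1.672]
force: [-0.4, -1.3, -0.2]
width: 0.0561
gripper_force: 15.0
```

Run:
```python
from h import *
arm.get_state();go(.6412,-.0135,.06,-1.587)
```

```text
go [-0.03 -0.01  3.41] turn -0.98 t 27.55
```

jog_arm:
  deltas:
    - [[-0.04,-0.01,0.2,-0.98],[-0.04,-0.01,0.6,-0.98],[-0.04,-0.01,1.3,-0.98],[-0.04,-0.01,2.0,-0.98],[-0.04,-0.01,2.7,-0.98],[-0.04,-0.01,3.2,-0.98],[-0.04,-0.01,3.4,-0.98],[-0.04,-0.01,3.4,-0.98]]

```text
t: 28.55
eef_pos: [0.6418, -0.0125, 0.0597]
ee_rot: [3.141, -0.0, -1.592]
force: [-0.3, 0.6, 0.5]
width: 0.0557
gripper_force: 15.0
```

Run:
```python
from h import *
print(arm.get_state()["eef_pos"]);go(.6412,-.0125,.013,-1.587)
```

```text
[ 0.6418344  -0.01249257  0.05974129]
go [0.   0.01 0.78] turn -0.06 t 28.55
```

jog_arm:
  deltas:
    - [[0,0.01,0.3,-0.06],[0,0.01,0.55,-0.06],[0,0.01,0.7,-0.06],[0,0.01,0.78,-0.06],[0,0.01,0.78,-0.06],[0,0.01,0.78,-0.06]]

```text
t: 29.3
eef_pos: [0.6416, -0.0118, 0.0132]
ee_rot: [-3.141, 0.0, -1.587]
force: [-0.5, 1.5, -0.4]
width: 0.056
gripper_force: 15.0
```

jog_arm:
  deltas:
    - [[0,0,0,0],[0,0,0,0],[0,0,0,0],[0,0,0,0]]
  grip: 66

```text
t: 29.8
eef_pos: [0.6413, -0.0119, 0.013]
ee_rot: [-3.142, 0.0, -1.587]
force: [-0.5, 0.5, -0.5]
width: 0.0659
gripper_force: 0.0
```

jog_arm:
  deltas:
    - [[0,0,-0.2,0],[0,0,-0.8,0],[0,0,-1.6,0],[0,0,-2.5,0],[0,0,-3.4,0],[0,0,-4.0,0],[0.3,0.4,-4.2,0],[0.8,1.0,-4.2,0]]

```text
t: 30.8
eef_pos: [0.5808, -0.0589, 0.2669]
ee_rot: [-3.139, 0.0, -1.585]
force: [0.5, -0.6, 0.5]
width: 0.0661
gripper_force: 0.0
```

Run:
```python
from h import *
arm.get_state();go(.4645,-.2985,.12,-np.pi/2)
```

```text
go [4.02 1.89 2.44] turn -0.17 t 30.8
```

jog_arm:
  deltas:
    - [[0.5,0.2,0,2.1],[1.1,0.5,0,4.2],[1.7,0.8,0.1,6.3],[2.3,1.1,0.4,8.4],[2.9,1.4,0.8,10.5],[3.5,1.7,1.3,12.6],[3.9,1.85,1.8,14.7],[4.02,1.89,2.2,16.8]]
  grip: 80

```text
t: 31.8
eef_pos: [0.4624, -0.2996, 0.1327]
ee_rot: [-3.141, 0.0, -3.06]
force: [0.9, 0.6, 0.9]
width: 0.0797
gripper_force: 0.0
```

Run:
```python
from h import *
arm.get_state();go(.4645,-.2985,.018,-np.pi)
```

```text
go [-0.04  0.02  1.91] turn 0.93 t 31.8
```

jog_arm:
  deltas:
    - [[-0.04,0.02,0,0.93],[-0.04,0.02,0.3,0.93],[-0.04,0.02,0.9,0.93],[-0.04,0.02,1.5,0.93],[-0.04,0.02,1.8,0.93],[-0.04,0.02,1.9,0.93],[-0.04,0.02,1.9,0.93]]

```text
t: 32.67
eef_pos: [0.466, -0.2971, 0.0195]
ee_rot: [-3.141, 0.0, -3.134]
force: [-0.0, -0.7, -0.3]
width: 0.0802
gripper_force: 0.0
```

jog_arm:
  deltas:
    - [[0,0,0,0],[0,0,0,0],[0,0,0,0],[0,0,0,0],[0,0,0,0]]
  grip: 40
  squeeze: 20

```text
t: 33.3
eef_pos: [0.4659, -0.2969, 0.0195]
ee_rot: [-3.141, 0.001, -3.134]
force: [-1.0, 1.4, 6.6]
width: 0.0544
gripper_force: 20.0
```

jog_arm:
  deltas:
    - [[0,0,-0.3,0],[0,0,-0.9,0],[0,0,-1.7,0],[0,0,-2.5,0],[0,0,-3.3,-1.5],[-0.2,0.2,-3.7,-3.3],[-0.6,0.7,-3.8,-5.1],[-1.1,1.3,-3.8,-7.0]]

```text
t: 34.3
eef_pos: [0.5314, -0.218, 0.2477]
ee_rot: [-3.141, 0.001, -2.519]
force: [1.1, -1.0, -1.6]
width: 0.054
gripper_force: 20.0
```

Run:
```python
from h import *
arm.get_state();go(.6412,-.0125,.235,-1.587)
```

```text
go [-3.48  1.72  0.21] turn -10.68 t 34.3
```

Run:
```python
from h import *
arm.get_state();go(.725,-.015,.275,-np.pi)
```

```text
go [-4.59  0.87 -0.45] turn 7.13 t 34.3
```

jog_arm:
  deltas:
    - [[-0.4,0.1,-0.2,1.0],[-1.1,0.2,-0.4,2.2],[-1.9,0.35,-0.45,3.5],[-2.7,0.5,-0.45,4.8],[-3.5,0.65,-0.45,6.0],[-4.2,0.8,-0.45,7.1],[-4.55,0.87,-0.45,7.13],[-4.59,0.87,-0.45,7.13]]

```text
t: 35.3
eef_pos: [0.7254, -0.0152, 0.2725]
ee_rot: [-3.141, -0.002, 3.14]
force: [-0.9, -0.6, -1.8]
width: 0.0546
gripper_force: 20.0
```

jog_arm:
  deltas:
    - [[0,0,0,0],[0,0,0,0]]

```text
t: 35.55
eef_pos: [0.7246, -0.0171, 0.2744]
ee_rot: [3.142, 0.0, 3.138]
force: [0.1, -0.4, -1.6]
width: 0.0542
gripper_force: 20.0
```

Run:
```python
from h import *
W=grab("wrist","w7");s=arm.get_state();p=s["eef_pos"];print(p,s["ee_rot"])
x,y,a=.6412,-.0135,-.016;e=-.0014
L=[rect(x,y,.006,.1,.33,a),rect(x,y,.022,.056,.084,a),circ(p[0]+e,p[1],p[2]-.0195,.054),circ(p[0]+e,p[1],p[2]-.0195+.062,.054)]
crop(W,0,0,640,480,1.25,L,"w7o")
```

```text
[ 0.72467069 -0.01711387  0.27451229] [3.14152057e+00 4.74305567e-04 3.13735311e+00]
```

View pics/w7o.png

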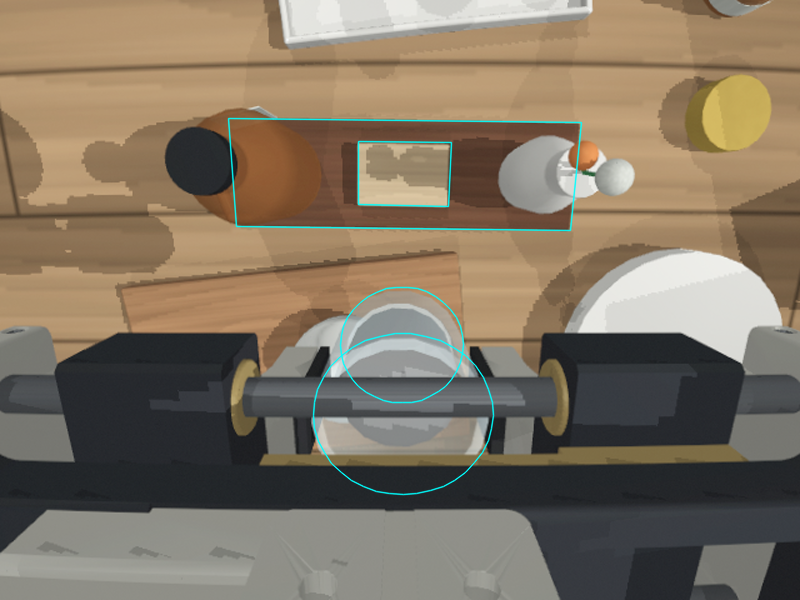

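Coaster and plank overlays coincide, so the coaster is centred and aligned. The candle glass is about 1 mm off the TCP along tool x.

jog_arm:
  deltas:
    - [[0.1,0,0,-2.1],[0.3,0.01,0,-4.2],[0.5,0.03,0,-6.3],[0.8,0.05,0,-8.4],[1.05,0.07,0,-10.5],[1.25,0.08,0,-12.6],[1.36,0.08,0,-14.7],[1.39,0.08,0,-16.8]]

```text
t: 36.6
eef_pos: [0.641, -0.0117, 0.2749]
ee_rot: [-3.14, 0.001, -1.673]
force: [0.7, -0.4, -1.1]
width: 0.0546
gripper_force: 20.0
```

Run:
```python
from h import *
arm.get_state();go(.6412,-.0125,.08,-1.587)
```

```text
go [ 0.01 -0.    3.25] turn -0.99 t 36.6
```

jog_arm:
  deltas:
    - [[0.01,0,0.3,-0.99],[0.01,0,0.8,-0.99],[0.01,0,1.4,-0.99],[0.01,0,2.0,-0.99],[0.01,0,2.6,-0.99],[0.01,0,3.1,-0.99],[0.01,0,3.25,-0.99],[0.01,0,3.25,-0.99]]

```text
t: 37.6
eef_pos: [0.6418, -0.0121, 0.0794]
ee_rot: [-3.141, -0.0, -1.593]
force: [-0.2, -0.4, -1.1]
width: 0.0544
gripper_force: 20.0
```

Run:
```python
from h import *
print(arm.get_state()["eef_pos"]);go(.6412,-.0125,.042,-1.587)
```

```text
[ 0.64179305 -0.01205189  0.07942046]
go [0.01 0.01 0.62] turn -0.07 t 37.6
```

jog_arm:
  deltas:
    - [[0.01,0.01,0.25,-0.07],[0.01,0.01,0.45,-0.07],[0.01,0.01,0.57,-0.07],[0.01,0.01,0.62,-0.07],[0.01,0.01,0.62,-0.07],[0.01,0.01,0.62,-0.07]]

```text
t: 38.35
eef_pos: [0.6413, -0.0122, 0.0419]
ee_rot: [-3.141, 0.0, -1.587]
force: [1.0, -0.7, -1.0]
width: 0.0543
gripper_force: 20.0
```

jog_arm:
  deltas:
    - [[0,0,0,0],[0,0,0,0],[0,0,0,0],[0,0,0,0]]
  grip: 68

```text
t: 38.85
eef_pos: [0.6412, -0.0123, 0.0418]
ee_rot: [-3.141, 0.0, -1.586]
force: [0.2, 0.1, 0.3]
width: 0.0677
gripper_force: 0.0
```

jog_arm:
  deltas:
    - [[0,0,-0.2,0],[0,0,-0.8,0],[0,0,-1.6,0],[0,0,-2.5,0],[0,0,-3.3,0],[0,0,-3.8,0],[0.8,0,-3.8,0],[1.7,0,-3.8,0]]

```text
t: 39.85
eef_pos: [0.6396, -0.1145, 0.2716]
ee_rot: [-3.139, 0.0, -1.584]
force: [0.8, -0.7, 0.0]
width: 0.0677
gripper_force: 0.0
```

jog_arm:
  deltas:
    - [[0.8,0,0,0],[1.7,0,0,0],[2.6,0,0,0],[3.4,0,0,0],[3.9,0,0,0],[4.0,0,0,0],[4.0,0,0,0]]

```text
t: 40.72
eef_pos: [0.6355, -0.3543, 0.2702]
ee_rot: [-3.141, 0.0, -1.587]
force: [0.0, 0.3, 0.1]
width: 0.068
gripper_force: 0.0
```

Run:
```python
from h import *
S=grab("scene")
x,y,a=.6412,-.0135,-.016
L=[rect(x,y,.022,.056,.084,a),circ(x,y,.022,.054),circ(x,y,.084,.054),rect(.4445,.0109,.018,.15,.27,.0938),circ(.4445,.0109,.044,.06),circ(.437,.0905,.006,.04),circ(.452,-.0687,.006,.048),rect(x,y,.006,.1,.33,a)]
u=np.array([-np.sin(a),np.cos(a)])*.12
L+=[circ(*(np.array([x,y])+k*u),.006,d) for k,d in [(-1,.084),(1,.064)]]
crop(S,240,150,200,150*0+180,3.3,L,"s3");print(arm.get_state()["eef_pos"])
```

```text
[ 0.63568417 -0.35369929  0.27022486]
```

View pics/s3.png

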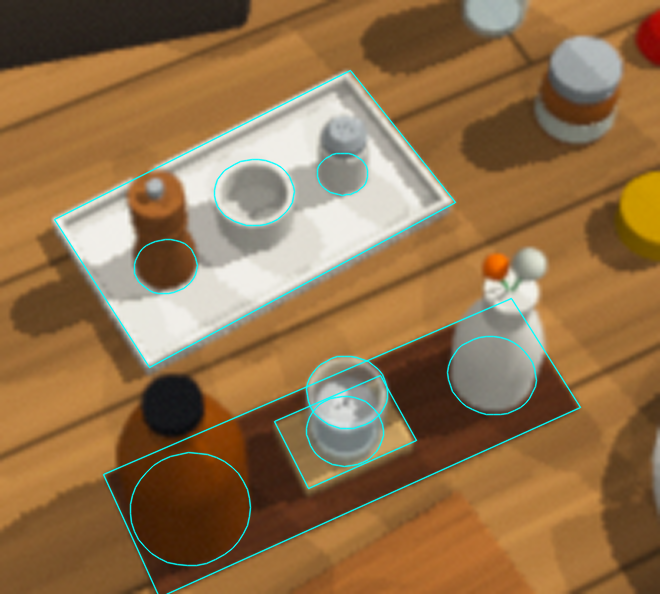

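The final view shows everything on its marks: platter items in line, the coaster aligned on the plank with the candle centred on it, and the jug and vase still standing in place. Handing in.

```bash
python3 -c "
from station import arm
print(arm.job_done())"
```

```text
the job is handed in; nothing more can be done
None
```

The table is set as asked and handed in at about 41 s of the 134 s allowed; the last camera view showed every piece within about 2 mm of its place, with the jug and vase still standing where they were.

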